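# Drive the brass plug out of the housing with the ejector rod

## Task

Take the ejector rod from its cradle, push it (without ramming it against the face) into the small end of the bore through the clamped aluminium housing, and drive the stuck brass plug out of the other end into the yellow bin there. Then draw the rod back out, lay it down flat on the bench (or back in its cradle) clear of the housing, and leave the other things on the bench where they are.

Things in the scene. Friction and masses are not known exactly. Their poses are not given: they have to be found in the camera images.
- housing: Aluminium block, 110 mm long (x), 70 wide (y), top 90 mm above the bench, clamped on a fixed steel plate 150 x 130 x 12 mm. Origin under its centre, on the bench. Its level bore runs along x from the entry face (x = -55 mm) to the exit face (x = +55), axis 60 mm up: 19 mm wide for the first 50 mm, then 31.5 mm wide for 60 mm.
- bore_mouth (a point): Centre of the bore's small (entry) end, in the entry face, 1 mm chamfer; x points into the bore, z up (axes as housing). A spring ball in the wide part grips the plug: about 8 to 15 N shift it until it has moved about 40 mm; then it is loose.
- plug: Loose brass plug, 200 g: body 30 mm diameter, 58 mm long, with an end flange 37 mm diameter, 7 mm thick. x is its axis, towards the flange; origin on the axis, 30 mm from the inner end. Seated, its flange is at the exit face, its inner end 52 mm deep from the bore's small mouth. It falls out when pushed some 58 mm (rod tip about 110 mm deep).
- bin_in (a point): Centre of the inner floor (4 mm above the bench) of the fixed open yellow picking bin at the exit end of the housing: 160 mm long (its x, along the bore), 115 mm wide (y), walls 4 mm thick, 75 mm high; its low front lip, 30 mm high, is nearest the housing.
- rod: Loose steel ejector rod, 300 g: round shaft 16 mm diameter, 170 mm long, chamfered tip, and a dark square handle block (24 x 24 mm, 32 mm long) on its tail, faces square to y and z. x points along the shaft to the tip. Origin on the axis, at the middle of the shaft, 85 mm from the tip, a few mm from the centre of mass.
- rod_tip (a point): Centre of the tip face of the ejector rod (85 mm along x from the rod's origin); axes as the rod.
- rod_handle (a point): Centre of the square handle block of the ejector rod (186 mm behind the tip); axes as the rod. Walls of the cradle enclose it there: first grasp the shaft's middle; a stroke of more than about 75 mm into the bore then needs a second grasp, on the handle. Let go with its tip in the bore, the rod stays there, its tail sagging by up to 5 degrees (3 mm play in the bore).
- cradle: Fixed cradle, 225 x 60 mm: foot 8 mm thick, black slotted supports up to 52 mm high, 58 mm beside the handle. Origin on the bench under the stored rod's origin (within 4 mm along x), axes as the stored rod, whose axis is 45 mm up. Supports at x = 32 to 56 mm and x = -34 to -128 mm; the gap between is for the fingers. Lift the rod straight up.
- spare_bar: Bystander: loose square brass bar 90 x 18 x 18 mm on the bench beside the cradle; origin at the centre of its underside.
- nest_strip: Bystander: brass strip with two rows of dimples, 40 x 170 x 24 mm; origin at the centre of its underside, long in y.
Not all that is in view belongs to the job. What is shaped like the housing but blue is not meant. There is more than one size of the rod; the one meant has the size given above.

How it is judged:
On the way, in this order (a step that is already met when the one before it is completed fails the run):
1. the rod's tip is 25 mm or more inside the bore's small end (x of rod_tip in the frame of bore_mouth above 0.025 m and y of rod_tip in the frame of bore_mouth between -0.007 and 0.007 m and z of rod_tip in the frame of bore_mouth between -0.007 and 0.007 m and angle between the x axis of rod_tip and the x axis of bore_mouth, either way round below 0.12 rad), for 0.1 s.
2. the rod, deep in the bore, has driven the plug at least 40 mm out of its seat (x of plug in the frame of bore_mouth above 0.122 m and x of rod_tip in the frame of bore_mouth above 0.085 m and angle between the x axis of rod_tip and the x axis of bore_mouth, either way round below 0.12 rad), for 0.1 s.
At the end, for the whole second after the job is handed in: The plug lies in the yellow bin (centre within its walls, under 45 mm above its floor); the rod is out of the bore (tip 3 mm or more before the entry face) and lies level within 11 degrees, its middle under 55 mm above the bench; both at rest (x of plug in the frame of bin_in between -0.08 and 0.08 m and y of plug in the frame of bin_in between -0.058 and 0.058 m and z of plug in the frame of bin_in below 0.045 m and x of rod_tip in the frame of bore_mouth below -0.003 m and height (world z) of rod between 0 and 0.055 m and angle between rod's own x axis and vertical between 1.37 and 1.77 rad and linear speed of each of rod, plug below 0.03 m/s); the robot touches nothing.
It fails at once if the rod is rammed against the entry face (more than 40 N) (contact force between rod and housing above 40 N and x of rod_tip in the frame of bore_mouth below 0.01 m).
It fails at once if the hand hits the housing (more than 30 N) (contact force between the fingers and housing above 30 N).
It fails at once if a bystander is shifted by more than 40 mm (distance of any of spare_bar, nest_strip from where it was at the start of the episode above 0.04 m).
It also fails if it takes over 64 s, if anything falls off the work surface, if the arm or the gripper's body presses on something with over 40 N, if the wrist force passes 120 N, or if a joint passes its speed limit or range.

## Robot

A 7-joint arm with a two-finger parallel gripper is mounted at the origin on the work surface. World frame = base frame: x ahead of the robot, y to its left, z up, the work surface at z = 0. Lengths are in m, angles in rad, forces in N, time in s.
With the tool pointing down it reaches from about 0.425 to 0.875 m from the base axis. Payload 8.4 kg.
Tool frame: the origin (TCP) lies at the very end of the fingers, on their centre line; the grasp point (between the pads) lies 19 mm behind it (ctrl.tcp_to_grasp is the distance from the TCP to the grasp point, in m); z points along the fingers, y is the line along which they close (so a half turn about z gives the same grasp; the last joint's range is limited). The gripper opens to 85 mm and grips with 20 to 120 N. Pads are 22 mm wide; open, the fingers measure 114 mm over their backs; the gripper's body (76 mm by 85 mm) begins 54 mm behind the grasp point. The pads swing forward as they close: fully open they stand 13 mm farther back than shut.
Start: joints at [1.179, 0.333, 0.04, 1.465, -0.013, 1.343, -0.059], TCP at [0.188, -0.622, 0.231] pointing down, gripper open.
Joint ranges: [-2.58, 2.58], [-0.38, 2.09], [-1.3, 1.39], [0.25, 2.4], [-1.5, 4.64], [0.08, 2.09], [-2.65, 2.65]. Speed limits (rad/s): [2.22, 2.22, 2.79, 2.79, 3.14, 3.14, 3.14].

## Interface

Orientations are given as a unit quaternion [w, x, y, z].
In Python, from workcell import ctrl gives the robot as it stands. The module is installed in compiled form; this text tells all that it offers.
- The arm moves only by the shell command python3 -m inch 'ROWS' [FORCE]. ROWS is text: rows parted by semicolons, each of 7 numbers parted by spaces: the shift along the tool's x, y, z in m, then the turn, a rotation vector about the tool's x, y, z in rad, then the finger opening in m, from 0 to 0.0854. In form: dx dy dz rx ry rz grip; .... A call has exactly 5 rows; each row shifts and turns the commanded pose from where the row before left it, along the tool's axes as they then stand; what a row does not reach is not made up. A row lasts 1/12 s, in which the tool goes at most 41.7 mm and 7.16 degrees, less where a joint would pass 70% of its speed; a pose out of reach is approached as far as the arm can. A call is refused whole if a number of a shift passes 0.0417 or a number of a turn 0.125, either way. A call with a gripper value outside its range is refused whole. The fingers move at their own pace and stop on an object; FORCE is the grip in N (left out, the last holds). Time passes only in rows, so rows that do not move let the fingers close, or fill a call up. It gives the time, the measured TCP pose, the force, the opening and the grip force at its end, in the units of the state.
- ctrl.get_obs(): the state, without advancing time (a new reading comes with each control period).
- ctrl.grab_frame(name): name is "scene" or "side" or "wrist"; returns a dict with "frame" (480x640x3 uint8, red, green, blue), "z_map" (480x640 float32, m along the optical axis (not along the pixel's ray), 0 where there is no reading), "camera_matrix" (3x3 intrinsics, pixels), "R" (3x3) and "t" (3): a world point X has camera coordinates R X + t. Camera axes: x right, y down, z forward; pixel columns grow to the right and rows downward; lengths in m; the calibration is good to about 2 mm. The wrist camera is an equidistant fisheye: a pixel r from the principal point sees the ray r / f radians off the axis. A picture is of the moment at which its call begins.
- ctrl.sign_off(): hands the job in; it is judged then, once.
The state is a dict: "time_s": time; "q": joint angles; "joint_vel": joint speeds; "joint_torque": joint torques, N m; "position": TCP position; "ee_rot": TCP orientation; "ft_force": force on the tool from outside, world axes, zero at the start; "moment": the same for the moment, N m; "gripper_width": finger opening in m; "grasp_force": force on a finger pad.
Only numpy, scipy, OpenCV 4.12 (cv2) and the standard library are available. Lean on these libraries where they do the work, as an engineer would, in place of code of your own. Each camera call takes 0.05 s, during which the arm holds its last target. There are 200 camera calls.

## Working session

There is one attempt and no reset: what is moved stays moved. The work goes in short steps, Python scripts to look and compute and a shell command to move; the robot and the scene stay as the last step left them, time stands still between calls to the robot, and variables do not carry over. Pictures are saved under pics/ and viewed, at most 10 in all, crops included, and the job is handed in when it is done.

```bash
mkdir -p pics
cat > h.py <<'E'
import numpy as np, cv2
from workcell import ctrl
def grab(n):
    d=ctrl.grab_frame(n); np.savez(f'{n}.npz',**d); return d
def pts(d):
    K=np.array(d['camera_matrix']); z=d['z_map']; v,u=np.mgrid[:480,:640]
    c=np.stack([(u-K[0,2])/K[0,0]*z,(v-K[1,2])/K[1,1]*z,z],-1)
    return (c-np.array(d['t']))@np.array(d['R'])
E
python3 - <<'E'
from h import *
for n in('scene','side'):
    d=grab(n); cv2.imwrite(f'pics/{n}0.png',d['frame'][...,::-1]); R=np.array(d['R']);print(n,(-R.T@d['t']).round(3),R[2].round(2))
o=ctrl.get_obs();print(o['time_s'],o['position'],o['ee_rot'],ctrl.tcp_to_grasp)
E
```

```text
scene [ 1.021 -0.623  0.825] [-0.53  0.55 -0.65]
side [-0.099  0.764  0.738] [ 0.45 -0.67 -0.59]
0.1 [ 0.18747155 -0.62195026  0.23048341] [-7.25870039e-04  9.89302896e-01  1.45874018e-01 -1.54811232e-04] 0.0187
```

View pics/scene0.png

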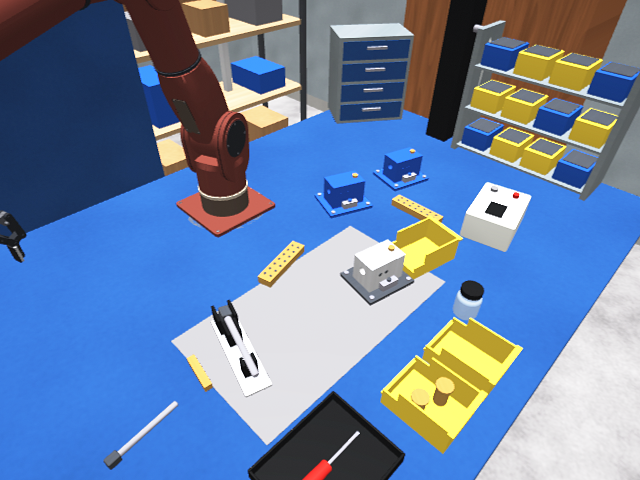

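View pics/side0.png

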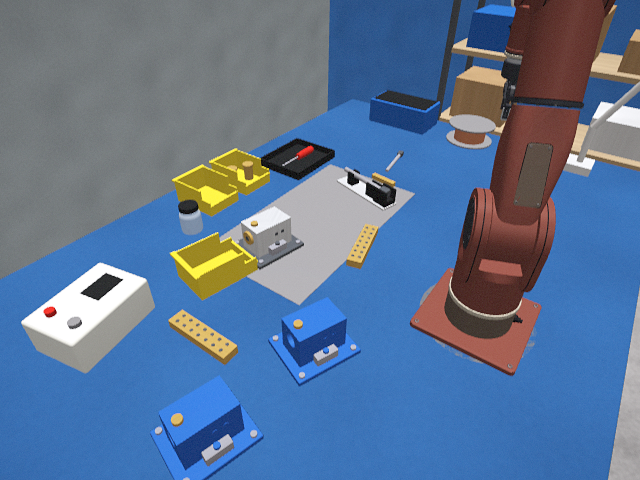

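Scene picture: the housing candidates are the aluminium block at (380,265) and the blue ones at (343,190) and (403,165). The rod candidates are the one in the cradle at (240,340) and a thinner one loose at (140,435). The bins are the yellow one by the housing at (425,245) and others at (435,400) and (472,352). I choose the aluminium block, the cradle rod and the bin at (425,245). The side view shows the flange at (248,237), facing that bin.

Run:
```python
from h import *
for n,box in (('scene',(335,225,425,305)),('side',(235,195,310,270))):
    d=dict(np.load(n+'.npz')); P=pts(d); f=d['frame'].astype(int)
    u0,v0,u1,v1=box; m=np.zeros((480,640),bool); m[v0:v1,u0:u1]=1
    m&=d['z_map']>0
    top=m&(abs(P[...,2]-.09)<.004)&((f.max(-1)-f.min(-1))<40)
    q=P[top][:,:2].astype(np.float32); r=cv2.minAreaRect(q*1000); print(n,'housing top',top.sum(),r,'z',np.median(P[top][:,2]))
    pl=m&(abs(P[...,2]-.012)<.004)&((f.max(-1)-f.min(-1))<40)
    print(' plate',cv2.minAreaRect(P[pl][:,:2].astype(np.float32)*1000))
for n,box in (('scene',(195,290,280,400)),('side',(330,160,405,215))):
    d=dict(np.load(n+'.npz')); P=pts(d); f=d['frame'].astype(int)
    u0,v0,u1,v1=box; m=np.zeros((480,640),bool); m[v0:v1,u0:u1]=1
    g=m&((f.max(-1)-f.min(-1))<45)
    sh=g&(P[...,2]>.035)&(P[...,2]<.057)&(f.min(-1)>90)
    q=P[sh]; r=cv2.minAreaRect(q[:,:2].astype(np.float32)*1000); print(n,'shaft',sh.sum(),r,cv2.boxPoints(r).round().tolist(), 'ztop',np.percentile(q[:,2],[50,95]))
    l=cv2.fitLine(q[:,:2].astype(np.float32),cv2.DIST_HUBER,0,.01,.01).ravel();print(' line',l, np.degrees(np.arctan2(l[1],l[0])))
    ft=g&(abs(P[...,2]-.008)<.004)&(f.min(-1)>150)
    r=cv2.minAreaRect(P[ft][:,:2].astype(np.float32)*1000);print(' foot',r)
    bk=m&(f.max(-1)<70)&(P[...,2]>.03); r=cv2.minAreaRect(P[bk][:,:2].astype(np.float32)*1000);print(' black',r,cv2.boxPoints(r).round().tolist(),P[bk][:,2].max())
d=dict(np.load('scene.npz'))
a=cv2.resize(d['frame'][285:400,190:285],None,fx=5,fy=5,interpolation=2)
b=cv2.resize(d['frame'][225:305,335:425],None,fx=3.5,fy=3.5,interpolation=2)
w=np.zeros((600,800,3),np.uint8);w[:575,:475]=a;w[:280,480:795]=b
cv2.imwrite('pics/crop.png',w[...,::-1])
```

```text
scene housing top 794 ((554.5879516601562, 84.52391052246094), (113.10938262939453, 72.41106414794922), 77.99694061279297) z 0.08935632023951987
 plate ((560.2023315429688, 105.6147689819336), (200.83895874023438, 133.011962890625), 77.18598175048828)
side housing top 619 ((553.2199096679688, 84.10761260986328), (113.37355041503906, 75.16524505615234), 79.20396423339844) z 0.08821085360171046
 plate ((642.6049194335938, 66.72859191894531), (149.2457275390625, 317.1289367675781), 78.5932846069336)
scene shaft 588 ((482.3721923828125, -317.40771484375), (32.104251861572266, 210.55853271484375), 73.30479431152344) [[377.0, -303.0], [579.0, -363.0], [588.0, -332.0], [386.0, -272.0]] ztop [0.05135011 0.05542595]
 line [ 0.95458055 -0.29795292  0.49666792 -0.32070437] -17.33469
 foot ((456.4566650390625, -300.3852844238281), (190.7830047607422, 301.406005859375), 48.575557708740234)
 black ((708.4678955078125, -433.48834228515625), (65.88520812988281, 727.4536743164062), 63.9050178527832) [[367.0, -303.0], [1021.0, -623.0], [1050.0, -564.0], [396.0, -244.0]] 0.825253411331726
side shaft 195 ((483.87982177734375, -314.6778869628906), (40.64116668701172, 208.548828125), 77.52728271484375) [[378.0, -312.0], [581.0, -357.0], [590.0, -317.0], [386.0, -272.0]] ztop [0.05028644 0.0557378 ]
 line [ 0.963811   -0.26658657  0.45437708 -0.30505684] -15.461246
 foot ((494.2991027832031, -366.8323669433594), (225.17037963867188, 353.7829284667969), 27.718481063842773)
 black ((168.2142333984375, 175.8128662109375), (149.55947875976562, 1284.258544921875), 31.10443115234375) [[-228.0, 687.0], [436.0, -413.0], [564.0, -335.0], [-99.0, 764.0]] 0.7384603393083248
```

View pics/crop.png

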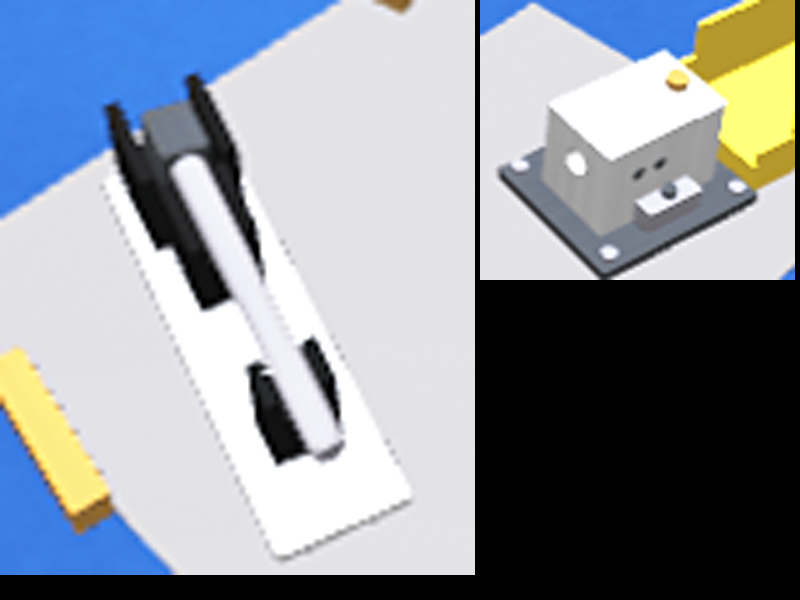

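The crop shows the cradle rod with its dark square handle at the upper left (170,125) and its tip at the lower right (325,445). The housing's entry face, with a bright bore hole at (575,163), faces away from the bin. Next I refine with plane and cylinder fits on the depth.

```bash
cat >> h.py <<'E'
from scipy.optimize import least_squares
from scipy.spatial.transform import Rotation as Ro
def cyl(q,r=.008):
    """axis line y,z as function of x' along PCA dir; returns point, dir"""
    c=q.mean(0); d=np.linalg.svd(q-c)[2][0]; d*=np.sign(d[0]) if abs(d[0])>.7 else np.sign(d[1])
    def axis(p):
        b=Ro.from_rotvec(np.cross(d,[0,0,1])*p[2]+np.array([0,0,1])*p[3]).apply(d)
        n=np.cross([0,0,1],d); return c+n*p[0]+np.array([0,0,1])*p[1],b
    def res(p):
        a,b=axis(p); return np.linalg.norm(np.cross(q-a,b),axis=1)-r
    s=least_squares(res,[0,-.005,0,0],loss='soft_l1',f_scale=.001); a,b=axis(s.x); return a,b,np.median(abs(s.fun)),(q-a)@b
def plan(x,y,z,yaw):
    o=ctrl.get_obs(); R=Ro.from_quat(np.r_[o['ee_rot'][1:],o['ee_rot'][0]]); p=np.array(o['position'])
    t=Ro.from_matrix(np.array([[np.cos(yaw),np.sin(yaw),0],[np.sin(yaw),-np.cos(yaw),0],[0,0,-1]]))
    d=np.array([x,y,z])-p
    print('t',o['time_s'],'pos',p.round(4),'rotvec tool',(R.inv()*t).as_rotvec().round(4),'shift now-axes',R.inv().apply(d).round(4),'after turn',t.inv().apply(d).round(4),'F',np.round(o['ft_force'],1),'w',o['gripper_width'])
E
python3 - <<'E'
from h import *
D={n:dict(np.load(n+'.npz')) for n in('scene','side')}; PP={n:pts(D[n]) for n in D}
def nrm(P):
    gx=np.roll(P,-1,1)-np.roll(P,1,1); gy=np.roll(P,-1,0)-np.roll(P,1,0); n=np.cross(gx,gy); return n/(np.linalg.norm(n,axis=-1,keepdims=True)+1e-12)
for n,(u0,v0,u1,v1) in (('scene',(335,225,425,305)),('side',(235,195,310,270))):
    P=PP[n]; m=np.zeros((480,640),bool); m[v0:v1,u0:u1]=1; N=nrm(P)
    yaw=np.radians(78.3); a=np.array([np.cos(yaw),np.sin(yaw),0]); b=np.array([-a[1],a[0],0]); c0=np.array([.554,.0843,0])
    for nm,ax in(('x',a),('y',b)):
        for off in ((.055,-.055) if nm=='x' else (.035,-.035)):
            k=m&(abs((P-c0)@ax-off)<.006)&(P[...,2]>.03)&(P[...,2]<.085)&(abs(N@ax)>.95)
            q=P[k]
            if len(q)<60: continue
            c=np.median(q,0); w=np.linalg.svd(q-q.mean(0),full_matrices=False)[2][2]; w*=np.sign(w@ax)
            print(n,nm,off,len(q),'off',np.median((q-c0)@ax).round(4),'yaw of normal',np.degrees(np.arctan2(w[1],w[0])).round(2),w[2].round(3))
for n,(u0,v0,u1,v1) in (('scene',(195,290,280,400)),('side',(330,160,405,215))):
    P=PP[n]; f=D[n]['frame'].astype(int); m=np.zeros((480,640),bool); m[v0:v1,u0:u1]=1
    d0=np.array([.955,-.297]); s=(P[...,:2]-[.482,-.317])@d0; t=(P[...,:2]-[.482,-.317])@[.297,.955]
    k=m&(P[...,2]>.044)&(P[...,2]<.056)&(abs(t)<.012)&(abs(s)<.11)&(f.min(-1)>100)&((f.max(-1)-f.min(-1))<45)
    k=cv2.morphologyEx(k.astype(np.uint8),cv2.MORPH_OPEN,np.ones((2,2)))>0
    a,b,e,l=cyl(P[k]); print(n,k.sum(),'err',e,'dir',np.degrees(np.arctan2(b[1],b[0])),b[2],'ends',(a+b*l.min()).round(4),(a+b*l.max()).round(4))
E
```

```text
scene x -0.055 157 off -0.0546 yaw of normal 78.11 0.006
scene y -0.035 268 off -0.0352 yaw of normal 168.49 0.004
side x 0.055 81 off 0.0549 yaw of normal 79.57 0.005
side y 0.035 222 off 0.0347 yaw of normal 168.81 -0.003
scene 491 err 0.0022088142002945664 dir 164.52801788410426 -0.10325259779812616 ends [ 1.1326 -0.494   0.1175] [ 0.3875 -0.2877  0.0373]
side 133 err 0.0015472634422781482 dir -19.23275918590332 -0.027047354159256232 ends [ 0.3833 -0.2776  0.0468] [ 0.5745 -0.3443  0.0413]
```

```bash
python3 -c "
from h import *
plan(.498,-.321,.2,-.297)"
python3 -m inch '0 0 0 0 0 .118 .0854;0 0 0 0 0 .118 .0854;0 0 0 0 0 .118 .0854;0 0 0 0 0 .118 .0854;0 0 0 0 0 .118 .0854'
python3 -c "
from h import *
plan(.498,-.321,.2,-.297)"
```

```text
t 0.1 pos [ 0.1875 -0.622   0.2305] rotvec tool [-1.400e-03  5.000e-04  5.898e-01] shift now-axes [ 0.3842 -0.1985  0.0307] after turn [ 0.2089 -0.3787  0.0305] F [ 0.  -0.3 -0.1] w 0.08526413364699198
time_s: 0.52
position: [0.1875, -0.6221, 0.2308]
ee_rot: [-0.0, 0.989, -0.151, -0.0]
ft_force: [1.0, 0.1, -0.3]
gripper_width: 0.0856
grasp_force: 0.0
t 0.5167 pos [ 0.1875 -0.6221  0.2308] rotvec tool [-0.0008  0.0006 -0.0061] shift now-axes [ 0.2065 -0.38    0.0309] after turn [ 0.2088 -0.3787  0.0308] F [ 1.   0.1 -0.3] w 0.0855536918142018
```

```bash
for i in 1 2 3; do python3 -m inch '.0138 -.0253 .002 0 0 0 .0854;.0138 -.0253 .002 0 0 0 .0854;.0138 -.0253 .002 0 0 0 .0854;.0138 -.0253 .002 0 0 0 .0854;.0138 -.0253 .002 0 0 0 .0854'; done | tail -6
python3 - <<'E'
from h import *
plan(.498,-.321,.2,-.297)
d=grab('wrist'); cv2.imwrite('pics/w1.png',d['frame'][...,::-1]); R=np.array(d['R']); print((-R.T@d['t']).round(3),R.round(2).tolist(),d['camera_matrix'])
E
```

```text
time_s: 1.77
position: [0.4973, -0.3189, 0.2009]
ee_rot: [-0.0, 0.989, -0.148, -0.0]
ft_force: [1.2, -1.2, -0.2]
gripper_width: 0.0854
grasp_force: 0.0
t 1.7667 pos [ 0.4973 -0.3189  0.2009] rotvec tool [-0.0002  0.0006 -0.0004] shift now-axes [0.0013 0.0018 0.0009] after turn [0.0013 0.0018 0.0009] F [ 1.2 -1.2 -0.2] w 0.08535857376353
[ 0.57  -0.341  0.344] [[-0.29, -0.96, -0.0], [-0.91, 0.28, 0.3], [-0.29, 0.09, -0.95]] [[371.64829954   0.         321.58533224]
 [  0.         371.64829954 235.50577348]
 [  0.           0.           1.        ]]
```

View pics/w1.png

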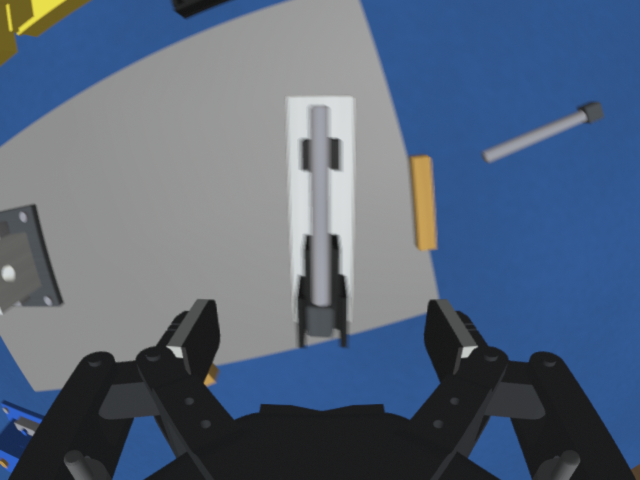

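The wrist view shows the rod at the centre, tip at (319,106) and handle at (320,320). The cradle is aligned and the spare bar is at (425,203). The other rod, at (540,135), is visibly smaller.

```bash
cat >> h.py <<'E'
def fish(d,u,v,z):
    K=np.array(d['camera_matrix']); R=np.array(d['R']); a=(np.atleast_1d(u)-K[0,2])/K[0,0]; b=(np.atleast_1d(v)-K[1,2])/K[1,1]
    r=np.hypot(a,b); c=np.stack([a/r*np.sin(r),b/r*np.sin(r),np.cos(r)],-1)@R; o=-R.T@np.array(d['t'])
    return o+c*((z-o[2])/c[:,2])[:,None]
E
python3 - <<'E'
from h import *
d=dict(np.load('wrist.npz')); g=d['frame'].astype(int).min(-1)
for v in (104,120,160,200,225,260,290): print(v,g[v,284:360:2].tolist())
print(g[96:120:1,319].tolist())
U=[];V=[]
for v in list(range(112,135))+list(range(176,230)):
    r=g[v]; e=np.diff(r.astype(float)); l=np.argmin(e[300:320])+300.5; h=np.argmax(e[320:338])+320.5; U.append((l+h)/2);V.append(v)
Q=fish(d,np.array(U),np.array(V),.045); l=cv2.fitLine(Q[:,:2].astype(np.float32),cv2.DIST_HUBER,0,.001,.001).ravel()
print('line',l,np.degrees(np.arctan2(l[1],l[0])), 'tip',fish(d,319.5,106,.045),'handle end',fish(d,320.5,336,.055),'junction',fish(d,320.5,306,.053))
E
```

```text
104 [155, 171, 196, 206, 210, 211, 213, 214, 214, 213, 213, 213, 203, 195, 192, 193, 192, 192, 194, 191, 197, 212, 216, 217, 216, 217, 216, 216, 215, 214, 214, 214, 214, 213, 203, 179, 160, 159]
120 [153, 172, 187, 208, 210, 211, 212, 214, 214, 213, 213, 204, 179, 160, 139, 147, 154, 158, 158, 157, 152, 152, 174, 193, 216, 217, 217, 216, 215, 215, 215, 215, 215, 213, 201, 178, 163, 158]
160 [155, 165, 179, 202, 209, 211, 213, 191, 163, 112, 57, 54, 75, 103, 128, 147, 155, 159, 159, 157, 153, 138, 116, 88, 56, 53, 54, 95, 148, 185, 214, 216, 216, 215, 199, 179, 158, 157]
200 [153, 153, 169, 195, 207, 211, 212, 214, 216, 216, 215, 213, 192, 172, 147, 142, 151, 154, 155, 154, 151, 144, 164, 184, 209, 216, 216, 216, 216, 216, 217, 216, 215, 212, 193, 173, 154, 154]
225 [152, 152, 158, 182, 204, 210, 211, 214, 216, 216, 215, 212, 199, 174, 158, 142, 152, 154, 155, 154, 150, 143, 163, 182, 206, 214, 214, 215, 215, 215, 216, 215, 213, 212, 185, 171, 152, 152]
260 [150, 149, 149, 165, 196, 206, 209, 210, 196, 166, 125, 51, 45, 78, 112, 139, 153, 158, 159, 158, 154, 143, 118, 87, 51, 43, 46, 94, 160, 188, 212, 211, 209, 199, 185, 154, 150, 150]
290 [148, 148, 148, 146, 174, 180, 153, 105, 23, 27, 35, 39, 42, 71, 103, 135, 153, 160, 160, 161, 156, 146, 119, 87, 48, 40, 41, 39, 33, 25, 29, 108, 167, 180, 170, 153, 148, 148]
[187, 202, 212, 214, 214, 215, 214, 209, 194, 176, 159, 153, 154, 157, 158, 158, 158, 158, 158, 158, 158, 158, 158, 159]
line [ 0.95494485 -0.2967833   0.5216212  -0.323665  ] -17.264502 tip [[ 0.58378474 -0.34327     0.045     ]] handle end [[ 0.39211515 -0.28516029  0.055     ]] junction [[ 0.42120292 -0.29411747  0.053     ]]
```

```bash
python3 -c "
from h import *
plan(.498,-.3165,.026,-.300)"
```

```text
t 1.8167 pos [ 0.5019 -0.3128  0.2004] rotvec tool [-0.0036 -0.0003  0.0098] shift now-axes [-0.0027  0.0053  0.1744] after turn [-0.0026  0.0047  0.1744] F [ 2.8  5.5 -0.9] w 0.0855075321902594
```

```bash
python3 -m inch '0 0 .02 0 0 0 .0854;0 0 .02 0 0 0 .0854;0 0 .02 0 0 0 .0854;0 0 0 0 0 0 .0854;0 0 0 0 0 0 .0854' >/dev/null; python3 -c "
from h import *
plan(.498,-.3165,.026,-.300)"
```

```text
t 2.2333 pos [ 0.4958 -0.3198  0.1405] rotvec tool [-0.0007  0.0026  0.0027] shift now-axes [ 0.0014 -0.0037  0.1145] after turn [ 0.0011 -0.0038  0.1145] F [-0.   0.2  0.6] w 0.0855037482268409
```

```bash
python3 -m inch '.0013 -.0037 .02 0 0 .003 .0854;0 0 .02 0 0 0 .0854;0 0 .02 0 0 0 .0854;0 0 .02 0 0 0 .0854;0 0 0 0 0 0 .0854' >/dev/null;  python3 -m inch '0 0 .014 0 0 0 .0854;0 0 .01 0 0 0 .0854;0 0 .01 0 0 0 .0854;0 0 0 0 0 0 .0854;0 0 0 0 0 0 .0854' >/dev/null; python3 -c "
from h import *
plan(.498,-.3165,.026,-.300)"
```

```text
t 3.0667 pos [ 0.4989 -0.3169  0.0275] rotvec tool [-0.0001  0.0004 -0.0003] shift now-axes [-0.001  -0.0001  0.0015] after turn [-0.001  -0.0001  0.0015] F [ 0.1 -0.7 -0.6] w 0.0852478346604694
```

Good; close at 60 N, then lift.

```bash
python3 -m inch '0 0 .0015 0 0 0 .04;0 0 0 0 0 0 .01;0 0 0 0 0 0 .01;0 0 0 0 0 0 .01;0 0 0 0 0 0 .01' 60 |tail -3;  python3 -m inch '0 0 0 0 0 0 .01;0 0 0 0 0 0 .01;0 0 0 0 0 0 .01;0 0 0 0 0 0 .01;0 0 0 0 0 0 .01' | tail -3
```

```text
ft_force: [0.0, -0.2, 0.5]
gripper_width: 0.0254
grasp_force: 0.0
ft_force: [-2.5, -7.4, 1.2]
gripper_width: 0.0144
grasp_force: 58.5
```

```bash
python3 -m inch '0 0 -.01 0 0 0 .01;0 0 -.015 0 0 0 .01;0 0 -.015 0 0 0 .01;0 0 -.02 0 0 0 .01;0 0 -.02 0 0 0 .01'|tail -3;  python3 -m inch '0 0 -.02 0 0 0 .01;0 0 -.02 0 0 0 .01;0 0 -.01 0 0 0 .01;0 0 0 0 0 0 .01;0 0 0 0 0 0 .01' | tail -3;python3 -c "
from h import *
plan(.5,-.3165,.2,1.370)"
```

```text
ft_force: [0.6, -0.2, -2.3]
gripper_width: 0.0144
grasp_force: 59.3
ft_force: [0.4, 0.2, -4.4]
gripper_width: 0.0145
grasp_force: 59.3
t 4.7333 pos [ 0.4988 -0.3169  0.1553] rotvec tool [-2.0000e-04  1.0000e-04 -1.6703e+00] shift now-axes [ 0.001  -0.0007 -0.0447] after turn [ 0.0006  0.0011 -0.0447] F [ 0.4  0.2 -4.4] w 0.014481821705844415
```

```bash
for i in 1 2 3; do python3 -m inch '0 0 0 0 0 -.1114 .01;0 0 0 0 0 -.1114 .01;0 0 0 0 0 -.1114 .01;0 0 0 0 0 -.1114 .01;0 0 0 0 0 -.1114 .01'; done | tail -3; python3 -m inch '0 0 0 0 0 0 .01;0 0 0 0 0 0 .01;0 0 0 0 0 0 .01;0 0 0 0 0 0 .01;0 0 0 0 0 0 .01'|tail -3;python3 -c "
from h import *
plan(.519,-.087,.09,1.370)"
```

```text
ft_force: [-0.7, 0.2, -2.2]
gripper_width: 0.0142
grasp_force: 59.3
ft_force: [-0.2, 0.1, -3.1]
gripper_width: 0.0145
grasp_force: 59.3
t 6.4 pos [ 0.4989 -0.3168  0.1555] rotvec tool [-0.0003 -0.0002 -0.0009] shift now-axes [ 0.2292 -0.0263  0.0656] after turn [ 0.2292 -0.0262  0.0655] F [-0.2  0.1 -3.1] w 0.014455019840751286
```

```bash
for i in 1 2; do python3 -m inch '.0229 -.0026 .0065 0 0 0 .01;.0229 -.0026 .0065 0 0 0 .01;.0229 -.0026 .0065 0 0 0 .01;.0229 -.0026 .0065 0 0 0 .01;.0229 -.0026 .0065 0 0 0 .01'; done | tail -3; python3 -m inch '0 0 .02 0 0 0 .01;0 0 .02 0 0 0 .01;0 0 .008 0 0 0 .01;0 0 0 0 0 0 .01;0 0 0 0 0 0 .01'|tail -3
python3 - <<'E'
from h import *
plan(.519,-.087,.041,1.370)
w=np.zeros((480,800,3),np.uint8)
d=grab('scene'); w[:,:480]=cv2.resize(d['frame'][200:320,290:410],(480,480),interpolation=2)
e=grab('side'); w[:320,480:]=cv2.resize(e['frame'][170:290,220:340],(320,320),interpolation=2)
cv2.imwrite('pics/pre.png',w[...,::-1]); grab('wrist')
E
```

```text
ft_force: [0.4, -0.1, -3.4]
gripper_width: 0.0146
grasp_force: 59.3
ft_force: [1.5, -1.0, -2.5]
gripper_width: 0.0142
grasp_force: 59.3
t 7.65 pos [ 0.519  -0.0875  0.0431] rotvec tool [-0.0004 -0.0001 -0.0001] shift now-axes [ 0.0005 -0.0001  0.0021] after turn [ 0.0005 -0.0001  0.0021] F [ 1.5 -1.  -2.5] w 0.014160995415927415
```

View pics/pre.png

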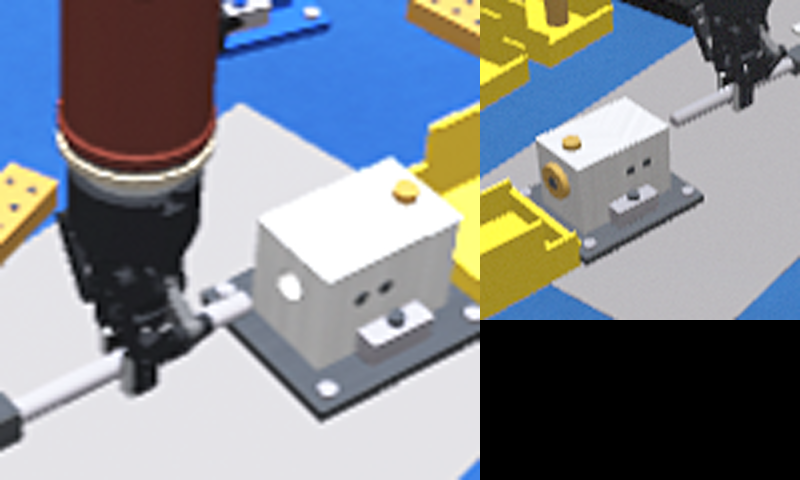

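The pre-insertion crop shows the rod pointing at the bore. The tip is near crop (247,305), the bore at (288,287), and the extended rod line passes close to it. Next I quantify the offset.

```bash
cat >> h.py <<'E'
def proj(d,X):
    c=np.atleast_2d(X)@np.array(d['R']).T+np.array(d['t']); K=np.array(d['camera_matrix']); return (c[:,:2]/c[:,2:])*K[0,0]+K[:2,2]
def projf(d,X):
    c=np.atleast_2d(X)@np.array(d['R']).T+np.array(d['t']); K=np.array(d['camera_matrix']); r=np.hypot(c[:,0],c[:,1]); th=np.arctan2(r,c[:,2]); return c[:,:2]/r[:,None]*th[:,None]*K[0,0]+K[:2,2]
E
python3 - <<'E'
from h import *
d=dict(np.load('scene.npz')); yaw=1.370; a=np.array([np.cos(yaw),np.sin(yaw),0]); b=np.array([-a[1],a[0],0]); m=np.array([.543,.0304,.06])
g=d['frame'].astype(int).min(-1)
x,y=proj(d,m)[0]; print('pred mouth',x,y)
k=np.zeros((480,640),np.uint8); k[260:284,352:372]=(g[260:284,352:372]>232)
n,lab,st,ce=cv2.connectedComponentsWithStats(k); print([(s.tolist(),c.round(1).tolist()) for s,c in zip(st,ce)][1:])
J=np.array([proj(d,m+.001*v)[0]-[x,y] for v in (a,b,[0,0,1])]); print('px/mm a,b,z',J.round(2).tolist())
# rod axis in scene
gr=m-.12*a; print('pred axis px', proj(d,[gr+.09*a,gr+.06*a,gr-.06*a]).round(1).tolist())
for u in (346,348,350): print(u,g[268:285,u].tolist())
for u in (300,304,308,312,316): print(u,g[280:308,u].tolist())
w=dict(np.load('wrist.npz')); cv2.imwrite('pics/w2.png',w['frame'][...,::-1])
print('wrist: tip',projf(w,gr+.09*a),'mouth',projf(w,m),'corners top',projf(w,[m+[0,0,.03]+.035*b,m+[0,0,.03]-.035*b]))
E
```

```text
pred mouth 361.2292446111964 270.62128272729547
[([361, 260, 11, 10, 63], [367.6, 263.1]), ([360, 269, 5, 6, 23], [362.2, 271.5])]Traceback (most recent call last):
  File "<stdin>", line 7, in <module>
TypeError: can't multiply sequence by non-int of type 'float'
```

Run:
```python
from h import *
d=dict(np.load('scene.npz')); yaw=1.370; a=np.array([np.cos(yaw),np.sin(yaw),0]); b=np.array([-a[1],a[0],0]); m=np.array([.543,.0304,.06])
g=d['frame'].astype(int).min(-1)
x,y=proj(d,m)[0]
J=np.array([proj(d,m+.001*np.array(v))[0]-[x,y] for v in (a,b,[0,0,1])]); print('px/mm a,b,z',J.round(2).tolist())
print('hole',g[264:280,356:370].tolist())
gr=m-.12*a; print('pred axis px', proj(d,[gr+.09*a,gr+.06*a,gr-.04*a,gr-.08*a]).round(1).tolist())
for u in (346,348,350): print(u,g[268:285,u].tolist())
for u in (300,304,308,312,316): print(u,g[280:308,u].tolist())
w=dict(np.load('wrist.npz')); cv2.imwrite('pics/w2.png',w['frame'][...,::-1])
print('wrist: tip',projf(w,gr+.09*a),'mouth',projf(w,m),'corners top',projf(w,[m+[0,0,.03]+.035*b,m+[0,0,.03]-.035*b]))
```

```text
px/mm a,b,z [[0.31, -0.15], [-0.24, -0.23], [0.03, -0.29]]
hole [[161, 161, 163, 165, 165, 162, 159, 158, 189, 255, 255, 255, 255, 255], [161, 161, 163, 164, 164, 162, 161, 162, 162, 191, 245, 255, 255, 255], [161, 161, 162, 164, 163, 161, 161, 162, 165, 163, 154, 238, 255, 255], [160, 161, 162, 160, 149, 150, 161, 164, 165, 166, 160, 152, 239, 255], [159, 160, 161, 158, 161, 183, 205, 189, 165, 165, 161, 158, 156, 219], [159, 160, 160, 180, 224, 244, 254, 243, 185, 162, 162, 161, 160, 158], [159, 159, 159, 189, 246, 255, 255, 255, 223, 159, 161, 161, 163, 162], [159, 160, 159, 198, 249, 255, 255, 255, 252, 161, 159, 161, 164, 165], [159, 159, 160, 156, 231, 255, 255, 255, 255, 188, 156, 160, 164, 164], [158, 159, 162, 159, 178, 254, 255, 255, 255, 182, 158, 160, 164, 165], [157, 158, 161, 160, 154, 178, 241, 255, 236, 143, 159, 160, 164, 165], [157, 159, 161, 161, 157, 155, 157, 159, 160, 159, 160, 162, 164, 164], [158, 159, 162, 161, 157, 159, 162, 164, 164, 160, 159, 162, 163, 165], [158, 160, 162, 160, 158, 159, 163, 165, 163, 160, 160, 162, 163, 165], [158, 160, 163, 160, 158, 1
[... 626 characters left out ...]
28, 227, 227, 227, 227, 227, 228, 227, 227, 227, 227, 233, 244, 243, 241, 230, 196, 142, 149, 211, 231, 228, 227, 227, 228]
308 [227, 228, 227, 228, 228, 227, 228, 227, 227, 228, 227, 227, 231, 243, 242, 241, 230, 199, 141, 114, 214, 231, 228, 227, 227, 227, 227, 227]
312 [232, 229, 229, 228, 228, 228, 228, 228, 227, 227, 230, 242, 242, 240, 231, 203, 144, 113, 213, 231, 228, 227, 227, 227, 227, 227, 227, 227]
316 [22, 82, 238, 194, 91, 92, 90, 92, 148, 240, 242, 239, 232, 206, 147, 115, 213, 231, 229, 227, 228, 227, 227, 227, 227, 227, 227, 227]
wrist: tip [[318.64997521  82.56495451]] mouth [[318.64307871  -0.58581606]] corners top [[189.54197708 -24.53544032]
 [447.03179297 -25.48508003]]
```

View pics/w2.png

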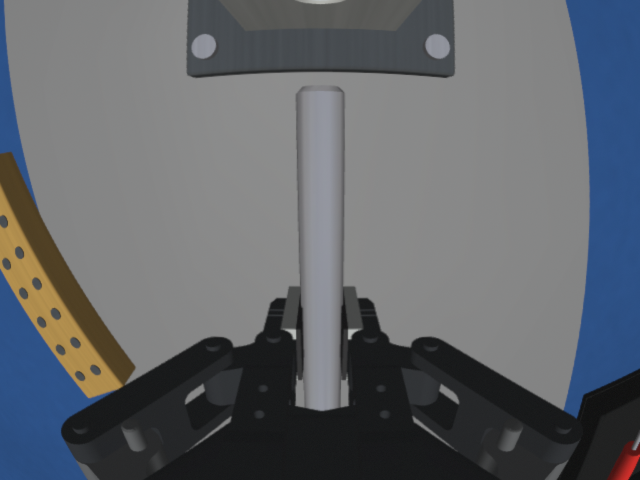

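The wrist view shows the rod tip centred at u≈320.5. The plate screws at (204,46) and (437,46) have the same midpoint, so lateral position and yaw are aligned. I'll back off a little to check the height against the bore.

```bash
python3 -m inch '-.015 0 .002 0 0 0 .01;-.015 0 0 0 0 0 .01;-.015 0 0 0 0 0 .01;0 0 0 0 0 0 .01;0 0 0 0 0 0 .01'|tail -3
python3 - <<'E'
from h import *
plan(.519,-.087,.041,1.370)
w=grab('wrist'); yaw=1.370; a=np.array([np.cos(yaw),np.sin(yaw),0]); b=np.array([-a[1],a[0],0]); m=np.array([.543,.0304,.06])
K=np.array(w['camera_matrix']); v,u=np.mgrid[:480,:640]; A=(u-K[0,2])/K[0,0];B=(v-K[1,2])/K[1,1];r=np.hypot(A,B); z=w['z_map']
c=np.stack([A/r*np.tan(r),B/r*np.tan(r),1+0*r],-1)*z[...,None]; P=(c-w['t'])@np.array(w['R'])
s=(P-m)@a; t=(P-m)@b
for s0 in np.arange(-.125,-.07,.01):
    k=(abs(s-s0)<.004)&(abs(t)<.012)&(P[...,2]>.045)&(P[...,2]<.1)&(v<300)
    if k.sum()>20: print('rod s',s0.round(3),'top z',np.percentile(P[k][:,2],90).round(4),'t mid',((t[k].max()+t[k].min())/2).round(4))
k=(abs(s+.01)<.006)&(abs(t)<.06)&(P[...,2]<.03)&(P[...,2]>.005); print('plate z',np.median(P[k][:,2]),k.sum())
k=(abs(s+.04)<.006)&(abs(t)<.06)&(P[...,2]<.02);print('bench z',np.median(P[k][:,2]))
k=(abs(s)<.008)&(abs(t)<.034)&(P[...,2]>.02); print('face s',np.median(s[k]),k.sum(),'zmax',P[k][:,2].max())
cv2.imwrite('pics/w3.png',cv2.resize(w['frame'][:140,170:470],None,fx=2.6,fy=2.6,interpolation=2)[...,::-1]); print('mouth pred',projf(w,m))
E
```

```text
ft_force: [0.2, 1.0, -2.9]
gripper_width: 0.0142
grasp_force: 59.3
t 8.2167 pos [ 0.5104 -0.1325  0.0416] rotvec tool [ 0.0014  0.0003 -0.0016] shift now-axes [ 0.0463 -0.0008  0.0006] after turn [ 0.0463 -0.0007  0.0006] F [ 0.2  1.  -2.9] w 0.014222743454742809
rod s -0.125 top z 0.0688 t mid -0.0003
rod s -0.115 top z 0.0689 t mid -0.0004
rod s -0.105 top z 0.0689 t mid -0.0004
rod s -0.095 top z 0.069 t mid -0.0003
rod s -0.085 top z 0.069 t mid -0.0003
rod s -0.075 top z 0.0678 t mid -0.0003
plate z nan 0
bench z 0.0017005127238876533
  return _methods._mean(a, axis=axis, dtype=dtype,
  ret = ret.dtype.type(ret / rcount)
Traceback (most recent call last):
ValueError: zero-size array to reduction operation maximum which has no identity
```

```bash
python3 -m inch '.013 0 .0003 0 0 0 .01;.013 0 0 0 0 0 .01;.013 0 0 0 0 0 .01;.013 0 0 0 0 0 .01;.012 0 0 0 0 0 .01'|tail -3;python3 -m inch '.006 0 0 0 0 0 .01;.002 0 0 0 0 0 .01;.002 0 0 0 0 0 .01;.001 0 0 0 0 0 .01;0 0 0 0 0 0 .01'; python3 -c "
from h import *
plan(.543-.090*.199,.0304-.09*.98,.041,1.370)"
```

```text
ft_force: [1.3, -0.4, -3.3]
gripper_width: 0.0142
grasp_force: 59.3
time_s: 9.1
position: [0.5249, -0.0583, 0.0405]
ee_rot: [-0.0, 0.774, 0.633, -0.0]
ft_force: [0.0, -0.6, -2.8]
gripper_width: 0.0145
grasp_force: 59.3
t 9.1 pos [ 0.5249 -0.0583  0.0405] rotvec tool [-0.0001  0.0002  0.0002] shift now-axes [ 0.0006  0.0001 -0.0005] after turn [ 0.0006  0.0001 -0.0005] F [ 0.  -0.6 -2.8] w 0.014510560812501268
```

Tip at the mouth; creep in.

```bash
python3 -m inch '.0015 0 -.0005 0 0 0 .01;.0015 0 0 0 0 0 .01;.0015 0 0 0 0 0 .01;.0015 0 0 0 0 0 .01;0 0 0 0 0 0 .01'|sed -n '2p;4p'; python3 -m inch '.001 0 0 0 0 0 .01;.001 0 0 0 0 0 .01;.001 0 0 0 0 0 .01;.001 0 0 0 0 0 .01;0 0 0 0 0 0 .01'|sed -n '2p;4p'
```

```text
position: [0.5262, -0.0517, 0.041]
ft_force: [-0.0, 0.4, -3.4]
position: [0.527, -0.0478, 0.041]
ft_force: [1.0, 0.3, -3.0]
```

```bash
for i in 1 2 3; do python3 -m inch '.003 0 0 0 0 0 .01;.003 0 0 0 0 0 .01;.003 0 0 0 0 0 .01;.002 0 0 0 0 0 .01;0 0 0 0 0 0 .01'|sed -n '2p;4p'; done
python3 - <<'E'
from h import *
plan(0.543-.02*.199,.0304-.02*.98,.041,1.37)
d=grab('scene'); w=grab('wrist')
o=np.zeros((480,800,3),np.uint8);o[:,:480]=cv2.resize(d['frame'][200:320,290:410],(480,480),interpolation=2);o[:240,480:]=w['frame'][::2,::2]
cv2.imwrite('pics/in.png',o[...,::-1])
E
```

```text
position: [0.5293, -0.0365, 0.0411]
ft_force: [-0.1, -0.2, -3.1]
position: [0.5315, -0.0258, 0.0411]
ft_force: [-0.1, 0.3, -4.2]
position: [0.5336, -0.015, 0.0411]
ft_force: [0.6, -0.5, -3.3]
t 11.1833 pos [ 0.5336 -0.015   0.0411] rotvec tool [ 0.     -0.0004  0.0016] shift now-axes [0.0264 0.0002 0.0001] after turn [0.0264 0.0002 0.0001] F [ 0.6 -0.5 -3.3] w 0.014245573457594935
```

View pics/in.png

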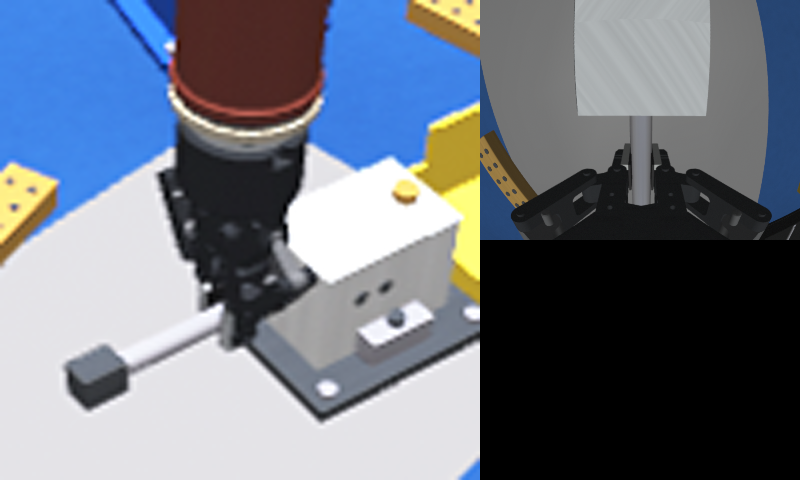

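The rod is about 43 mm inside the bore with no contact force; the wrist inset shows it centred under the housing edge. Continue to a depth of about 68 mm.

```bash
for i in 1 2; do python3 -m inch '.003 0 0 0 0 0 .01;.003 0 0 0 0 0 .01;.003 0 0 0 0 0 .01;.003 0 0 0 0 0 .01;0 0 0 0 0 0 .01' 90|sed -n '2p;4p'; done
python3 -c "
from h import *
plan(0.543-.02*.199,.0304-.02*.98,.041,1.37)"
```

```text
position: [0.536, -0.0034, 0.0411]
ft_force: [-0.1, -0.4, -3.4]
position: [0.538, 0.0064, 0.0408]
ft_force: [0.5, -2.8, -1.7]
t 12.1167 pos [0.538  0.0064 0.0408] rotvec tool [-0.0006  0.0018 -0.0005] shift now-axes [ 0.0045  0.0001 -0.0002] after turn [ 0.0045  0.0001 -0.0002] F [ 0.5 -2.8 -1.7] w 0.013567657259204216
```

```bash
python3 -m inch '0 0 0 0 0 0 .01;0 0 0 0 0 0 .01;0 0 0 0 0 0 .01;0 0 0 0 0 0 .01;0 0 0 0 0 0 .01' 90|sed -n '2p;4p'
python3 - <<'E'
from h import *
yaw=1.37; a=np.array([np.cos(yaw),np.sin(yaw),0]); m=np.array([.543,.0304,.06])
for n,(u0,v0,u1,v1) in (('side',(220,205,275,260)),):
    d=grab(n);P=pts(d); f=cv2.cvtColor(d['frame'],cv2.COLOR_RGB2HSV); s=(P-m)@a; t=(P-m)@[-a[1],a[0],0]
    k=np.zeros((480,640),bool);k[v0:v1,u0:u1]=1
    k&=(abs(t)<.02)&(abs(P[...,2]-.06)<.02)&(s>.1)&(s<.2)
    print(n,k.sum(),np.percentile(s[k],[5,50,90,99]).round(3))
E
```

```text
position: [0.5382, 0.0073, 0.041]
ft_force: [-0.5, -3.4, -2.7]
side 179 [0.109 0.124 0.129 0.13 ]
```

```bash
python3 -m inch '0 0 0 0 0 0 .03;0 0 0 0 0 0 .06;0 0 0 0 0 0 .0854;0 0 0 0 0 0 .0854;0 0 0 0 0 0 .0854' 60|sed -n '2p;4,5p'; python3 -m inch '-.008 0 0 0 0 0 .0854;-.02 0 0 0 0 0 .0854;-.02 0 0 0 0 0 .0854;-.02 0 0 0 0 0 .0854;-.02 0 0 0 0 0 .0854'|sed -n '2p;4,5p'; python3 -m inch '-.0085 0 0 0 0 0 .0854;0 0 0 0 0 0 .0854;0 0 0 0 0 0 .0854;0 0 0 0 0 0 .0854;0 0 0 0 0 0 .0854'|sed -n '2p;4,5p'
cat >> h.py <<'E'
def wcloud():
    w=grab('wrist'); K=np.array(w['camera_matrix']); v,u=np.mgrid[:480,:640]; A=(u-K[0,2])/K[0,0];B=(v-K[1,2])/K[1,1];r=np.hypot(A,B)+1e-9
    c=np.stack([A/r*np.tan(r),B/r*np.tan(r),1+0*r],-1)*w['z_map'][...,None]; return w,(c-w['t'])@np.array(w['R'])
E
python3 - <<'E'
from h import *
w,P=wcloud(); yaw=1.37; a=np.array([np.cos(yaw),np.sin(yaw),0]); b=np.array([-a[1],a[0],0]); m=np.array([.543,.0304,.06]); plan(.519,-.087,.041,1.37)
s=(P-m)@a; t=(P-m)@b
for s0 in np.arange(-.15,0,.008):
    k=(abs(s-s0)<.003)&(abs(t)<.016)&(P[...,2]>.03)&(P[...,2]<.09)
    if k.sum()>20: print(s0.round(3),k.sum(),'top z',np.percentile(P[k][:,2],90).round(4),'t',(np.percentile(t[k],[2,98])).round(4))
cv2.imwrite('pics/w4.png',w['frame'][...,::-1])
E
```

```text
position: [0.5385, 0.0083, 0.0413]
ft_force: [-0.0, 0.1, -1.0]
gripper_width: 0.0728
position: [0.5204, -0.0799, 0.0411]
ft_force: [-0.1, 1.1, -0.8]
gripper_width: 0.0855
position: [0.5194, -0.0853, 0.0411]
ft_force: [-0.4, -0.0, 0.2]
gripper_width: 0.0852
t 13.8833 pos [ 0.5194 -0.0855  0.0411] rotvec tool [ 0.0001 -0.0005  0.0026] shift now-axes [-0.0016 -0.0001  0.0001] after turn [-0.0016 -0.0001  0.0001] F [ 0.3 -0.5  0. ] w 0.08508959717039584
-0.134 544 top z 0.0612 t [-0.0109  0.0115]
-0.126 696 top z 0.0619 t [-0.0107  0.0118]
-0.118 744 top z 0.0625 t [-0.0111  0.0119]
-0.11 966 top z 0.0629 t [-0.0116  0.0119]
-0.102 584 top z 0.059 t [-0.0077  0.0087]
-0.094 600 top z 0.0596 t [-0.0074  0.0078]
-0.086 644 top z 0.0602 t [-0.0075  0.0076]
-0.078 682 top z 0.0608 t [-0.0077  0.0074]
-0.07 745 top z 0.0615 t [-0.0075  0.0077]
-0.062 777 top z 0.062 t [-0.0077  0.0076]
-0.054 806 top z 0.0627 t [-0.0077  0.0075]
-0.046 824 top z 0.0632 t [-0.0078  0.0074]
-0.038 862 top z 0.0638 t [-0.0078  0.0074]
-0.03 859 top z 0.0644 t [-0.008  0.007]
-0.022 863 top z 0.0649 t [-0.008   0.0073]
-0.014 845 top z 0.0657 t [-0.0079  0.007 ]
-0.006 828 top z 0.0663 t [-0.0082  0.007 ]
```

View pics/w4.png

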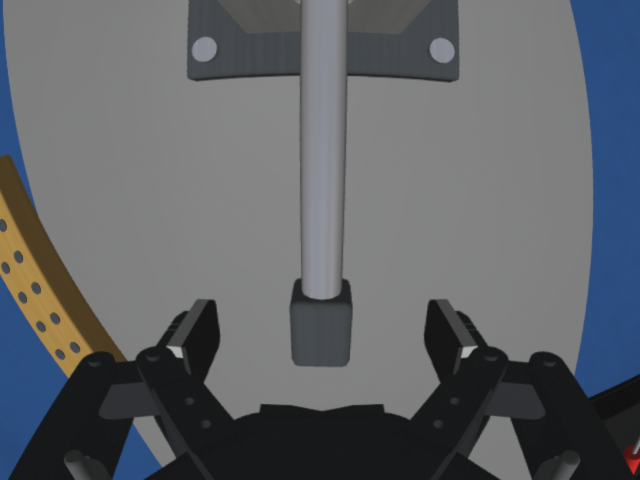

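The wrist view shows the handle centred between the open pads at (321,325), sagging about 4.3°. I pre-tilt the hand to match, lower, and close.

```bash
python3 -m inch '-.0006 0 .004 0 .038 0 .0854;0 0 .0035 0 .0375 0 .0854;0 0 .0035 0 0 0 .0854;0 0 0 0 0 0 .0854;0 0 0 0 0 0 .05'|sed -n '2,5p'; for i in 1 2; do python3 -m inch '0 0 0 0 0 0 .018;0 0 0 0 0 0 .018;0 0 0 0 0 0 .018;0 0 0 0 0 0 .018;0 0 0 0 0 0 .018' 80|sed -n '2,6p'; done
```

```text
position: [0.519, -0.0864, 0.0299]
ee_rot: [-0.024, 0.773, 0.633, 0.029]
ft_force: [-0.3, -0.3, -0.3]
gripper_width: 0.0756
position: [0.5193, -0.0868, 0.0302]
ee_rot: [-0.024, 0.774, 0.633, 0.029]
ft_force: [0.4, 0.2, 0.6]
gripper_width: 0.0227
grasp_force: 80.0
position: [0.5192, -0.0868, 0.0301]
ee_rot: [-0.024, 0.774, 0.633, 0.029]
ft_force: [0.6, 1.6, 0.3]
gripper_width: 0.023
grasp_force: 80.0
```

```bash
python3 -m inch '0 0 -.0037 0 -.025 0 .018;0 0 -.0037 0 -.025 0 .018;0 0 -.0037 0 -.0255 0 .018;0 0 0 0 0 0 .018;0 0 0 0 0 0 .018'|sed -n '2,5p'
python3 - <<'E'
from h import *
w,P=wcloud(); yaw=1.37; a=np.array([np.cos(yaw),np.sin(yaw),0]); b=np.array([-a[1],a[0],0]); m=np.array([.543,.0304,.06]); plan(.519,-.087,.041,1.37)
s=(P-m)@a; t=(P-m)@b
for s0 in (-.12,-.09,-.06,-.03,-.006):
    k=(abs(s-s0)<.003)&(abs(t)<.016)&(P[...,2]>.03)&(P[...,2]<.09)
    if k.sum()>20: print(s0,'top z',np.percentile(P[k][:,2],90).round(4),'t',(np.percentile(t[k],[2,98])).round(4))
E
```

```text
position: [0.5186, -0.0876, 0.0408]
ee_rot: [-0.0, 0.774, 0.633, -0.0]
ft_force: [-0.2, 0.9, -3.0]
gripper_width: 0.0229
t 15.6 pos [ 0.5185 -0.0877  0.0407] rotvec tool [-0.0008 -0.0006  0.0008] shift now-axes [ 0.0008  0.0003 -0.0003] after turn [ 0.0008  0.0003 -0.0003] F [ 1.4  0.7 -3.6] w 0.023063217502106364
-0.12 top z 0.08 t [-0.013   0.0133]
-0.09 top z 0.0678 t [-0.0072  0.0078]
-0.06 top z 0.0677 t [-0.0071  0.0076]
-0.03 top z 0.0676 t [-0.0073  0.0076]
-0.006 top z 0.0675 t [-0.0076  0.0077]
```

```bash
python3 -m inch '.003 0 -.0005 0 0 0 .018;.003 0 0 0 0 0 .018;.003 0 0 0 0 0 .018;.003 0 0 0 0 0 .018;.003 0 0 0 0 0 .018'|sed -n '2p;4p'; python3 -m inch '.003 0 0 0 0 0 .018;.003 0 0 0 0 0 .018;.003 0 0 0 0 0 .018;.003 0 0 0 0 0 .018;.003 0 0 0 0 0 .018'|sed -n '2p;4p'; python3 -m inch '.003 0 0 0 0 0 .018;.003 0 0 0 0 0 .018;.003 0 0 0 0 0 .018;0 0 0 0 0 0 .018;0 0 0 0 0 0 .018'|sed -n '2p;4p'; python3 -c "
from h import *
plan(0.543-.07*.199,.0304-.07*.98,.041,1.37)"
```

```text
position: [0.5207, -0.0759, 0.0409]
ft_force: [-2.0, -9.6, -1.2]
position: [0.5237, -0.0609, 0.0409]
ft_force: [-0.8, -4.7, -1.8]
position: [0.5266, -0.0487, 0.0415]
ft_force: [0.2, 0.0, -3.3]
t 16.85 pos [ 0.5266 -0.0487  0.0415] rotvec tool [-0.0003 -0.0006  0.0016] shift now-axes [0.0108 0.0003 0.0005] after turn [0.0108 0.0003 0.0005] F [ 0.2  0.  -3.3] w 0.022799975567334835
```

```bash
python3 -m inch '.003 0 0 0 0 0 .018;.003 0 0 0 0 0 .018;.003 0 0 0 0 0 .018;.003 0 0 0 0 0 .018;.003 0 0 0 0 0 .018'|sed -n '2p;4p'; python3 -m inch '0 0 0 0 0 0 .018;0 0 0 0 0 0 .018;0 0 0 0 0 0 .018;0 0 0 0 0 0 .018;0 0 0 0 0 0 .018'|sed -n '2p;4p'
python3 - <<'E'
from h import *
w=np.zeros((480,800,3),np.uint8)
d=grab('scene'); w[:,:480]=cv2.resize(d['frame'][190:310,340:460],(480,480),interpolation=2)
e=grab('side'); w[:320,480:]=cv2.resize(e['frame'][200:300,170:270],(320,320),interpolation=2)
cv2.imwrite('pics/out.png',w[...,::-1])
E
```

```text
position: [0.5298, -0.0342, 0.0416]
ft_force: [-0.2, -0.6, -4.1]
position: [0.5297, -0.0349, 0.0416]
ft_force: [0.4, 0.3, -2.9]
```

View pics/out.png

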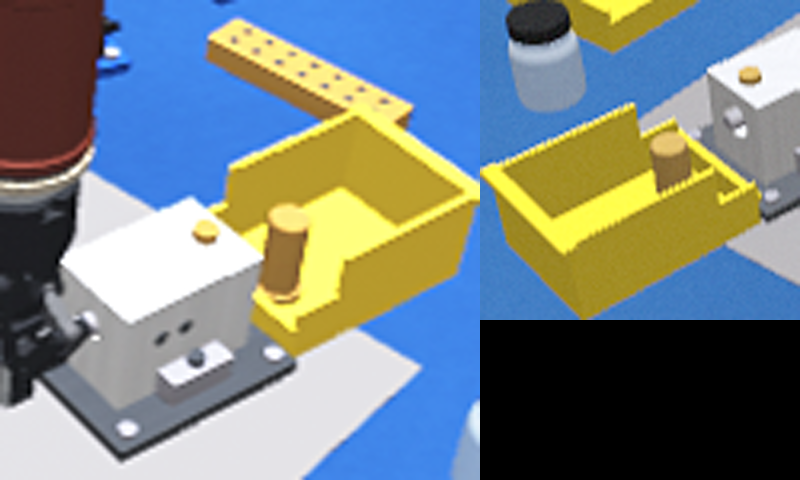

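The plug stands on its flange inside the yellow bin (scene crop (287,250)), and the rod tip just shows at the exit (side crop (735,120)). Before withdrawing I check the nest strip position for the lay-down.

```bash
python3 -m inch '-.01 0 0 0 0 0 .018;-.015 0 0 0 0 0 .018;-.015 0 0 0 0 0 .018;-.015 0 0 0 0 0 .018;-.015 0 0 0 0 0 .018' 100|sed -n '2p;4p';python3 -m inch '-.015 0 0 0 0 0 .018;-.015 0 0 0 0 0 .018;-.015 0 0 0 0 0 .018;-.015 0 0 0 0 0 .018;-.015 0 0 0 0 0 .018'|sed -n '2p;4p'
python3 - <<'E'
from h import *
plan(.497,-.196,.041,1.37)
d=grab('side');P=pts(d);h=cv2.cvtColor(d['frame'],cv2.COLOR_RGB2HSV)
k=(h[...,0]>12)&(h[...,0]<28)&(h[...,1]>100)&(abs(P[...,2]-.024)<.005)&(P[...,0]<.7)
n,l,st,ce=cv2.connectedComponentsWithStats(k.astype(np.uint8))
for i in range(1,n):
    if st[i,4]>80: print(st[i].tolist(),cv2.boxPoints(cv2.minAreaRect(P[l==i][:,:2].astype(np.float32))).round(3).tolist())
E
```

```text
position: [0.5153, -0.1049, 0.0416]
ft_force: [0.3, -0.5, -2.9]
position: [0.5003, -0.1784, 0.0416]
ft_force: [-0.7, 0.0, -3.4]
t 18.6167 pos [ 0.5003 -0.1784  0.0416] rotvec tool [-0.      0.0003  0.0002] shift now-axes [-0.0179  0.0003  0.0006] after turn [-0.0179  0.0003  0.0006] F [-0.7  0.  -3.4] w 0.022562373052077107
[347, 224, 31, 39, 481] [[0.2980000078678131, 0.017999999225139618], [0.3400000035762787, -0.14399999380111694], [0.3779999911785126, -0.13500000536441803], [0.33500000834465027, 0.027000000700354576]]
[187, 245, 36, 20, 114] [[0.6200000047683716, 0.18199999630451202], [0.628000020980835, 0.18000000715255737], [0.6499999761581421, 0.27900001406669617], [0.640999972820282, 0.2809999883174896]]
[177, 260, 81, 34, 242] [[0.44699999690055847, 0.2370000034570694], [0.5109999775886536, 0.17100000381469727], [0.6520000100135803, 0.30799999833106995], [0.5870000123977661, 0.37400001287460327]]
[169, 310, 68, 49, 1008] [[0.3659999966621399, 0.38999998569488525], [0.5350000262260437, 0.38999998569488525], [0.5350000262260437, 0.4300000071525574], [0.3659999966621399, 0.4300000071525574]]
```

```bash
python3 -m inch '-.01 0 0 0 0 0 .018;-.01 0 0 0 0 0 .018;0 0 .01 0 0 0 .018;0 0 .01 0 0 0 .018;0 0 0 0 0 0 .018'|sed -n '2p;4p';python3 -m inch '0 0 .007 0 -.03 0 .018;0 0 .005 0 -.03 0 .018;0 0 .0025 0 0 0 .018;0 0 0 0 0 0 .018;0 0 0 0 0 0 .018'|sed -n '2p;4p'; python3 -c "
from h import *
plan(.496,-.198,.005,1.37)"
```

```text
position: [0.4954, -0.1953, 0.019]
ft_force: [-0.2, 0.1, -3.3]
position: [0.4968, -0.1962, 0.0069]
ft_force: [-0.3, -0.3, -3.7]
t 19.5 pos [ 0.4968 -0.1962  0.0069] rotvec tool [-0.0006  0.0589  0.0016] shift now-axes [-0.0018 -0.0004  0.0021] after turn [-0.002  -0.0004  0.0019] F [-0.3 -0.3 -3.7] w 0.022595903680462964
```

```bash
python3 -m inch '0 0 .002 0 0 0 .018;0 0 .001 0 0 0 .018;0 0 0 0 0 0 .018;0 0 0 0 0 0 .028;0 0 0 0 0 0 .028' 30|sed -n '2p;4,6p';python3 -m inch '0 0 0 0 0 0 .04;0 0 0 0 0 0 .06;0 0 0 0 0 0 .08;0 0 0 0 0 0 .0854;0 0 0 0 0 0 .0854'|sed -n '2p;4,6p'; python3 -m inch '0 0 -.01 0 0 0 .0854;0 0 -.02 0 0 0 .0854;0 0 -.03 0 0 0 .0854;0 0 -.03 0 0 0 .0854;0 0 -.03 0 0 0 .0854'|sed -n '2p;4,6p'; python3 -m inch '0 0 -.02 0 0 0 .0854;0 0 -.01 0 0 0 .0854;0 0 0 0 0 0 .0854;0 0 0 0 0 0 .0854;0 0 0 0 0 0 .0854'|sed -n '2p;4,6p'
python3 - <<'E'
from h import *
w,P=wcloud(); yaw=1.37; a=np.array([np.cos(yaw),np.sin(yaw),0]); b=np.array([-a[1],a[0],0]); m=np.array([.543,.0304,.06])
s=(P-m)@a; t=(P-m)@b
for s0 in np.arange(-.26,0,.02):
    k=(abs(s-s0)<.003)&(abs(t)<.03)&(P[...,2]>.007)&(P[...,2]<.08)
    if k.sum()>5: print(s0.round(3),'top z',np.percentile(P[k][:,2],90).round(4),'t',(np.percentile(t[k],[2,98])).round(4))
d=grab('scene'); o=np.zeros((480,800,3),np.uint8); o[:300,:400]=cv2.resize(d['frame'],(400,300)); o[:300,400:]=cv2.resize(w['frame'],(400,300))
cv2.imwrite('pics/end.png',o[:300,:,::-1])
E
```

```text
position: [0.4972, -0.197, 0.0046]
ft_force: [0.3, -0.5, -0.4]
gripper_width: 0.028
grasp_force: 0.0
position: [0.4969, -0.1968, 0.0042]
ft_force: [-0.1, 0.3, -0.6]
gripper_width: 0.0849
grasp_force: 0.0
position: [0.4981, -0.1894, 0.1259]
ft_force: [1.8, 0.2, 0.3]
gripper_width: 0.0855
grasp_force: 0.0
position: [0.4977, -0.1879, 0.1523]
ft_force: [-0.1, -0.7, -0.7]
gripper_width: 0.0852
grasp_force: 0.0
-0.24 top z 0.0257 t [-0.0107  0.0131]
-0.22 top z 0.0252 t [-0.0113  0.0129]
-0.2 top z 0.0201 t [-0.0068  0.0084]
-0.18 top z 0.0195 t [-0.0075  0.0083]
-0.16 top z 0.0193 t [-0.0073  0.0083]
-0.14 top z 0.0187 t [-0.008   0.0082]
-0.12 top z 0.0183 t [-0.0079  0.0074]
-0.1 top z 0.0177 t [-0.0079  0.0074]
-0.08 top z 0.0176 t [-0.0079  0.0074]
-0.06 top z 0.0165 t [-0.0087  0.0075]
```

View pics/end.png

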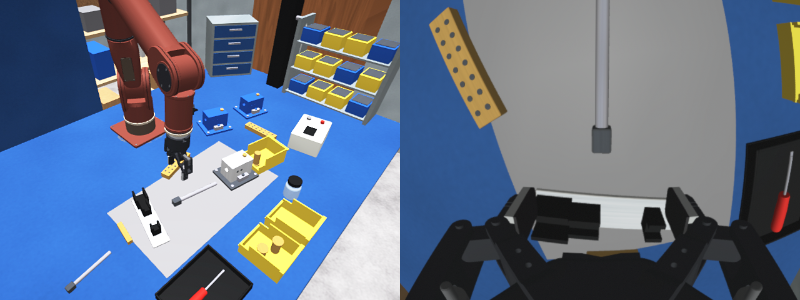

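The final pictures show the rod flat on the bench with its tip about 45 mm before the entry face (left panel (195,195)). The plug is in the bin (260,157), the bystanders are unmoved, and the hand is clear.

```bash
python3 -c "
from h import *
print(ctrl.get_obs()['time_s'],ctrl.sign_off())"
```

```text
the job is handed in; nothing more can be done
21.2667 None
```

I handed the job in at 21.3 s. The last pictures show the plug standing in the yellow bin, the rod flat on the bench with its tip about 45 mm clear of the housing, and the bystanders where they were; the hand-in returned no verdict.

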